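# Shut and latch the peg box under the wire shelf

### The arm

A 6-joint arm with a two-finger parallel gripper is mounted at the origin on the work surface. World frame = base frame: x ahead of the robot, y to its left, z up, the work surface at z = 0. Lengths are in m, angles in rad, forces in N, time in s.
With the tool pointing down it reaches from about 0.375 to 0.975 m from the base axis. Payload 3.8 kg.
Tool frame: the origin (TCP) lies at the very end of the fingers, on their centre line; the grasp point (between the pads) lies 19 mm behind it; z points along the fingers, y is the direction in which the jaws open and shut (so a half turn about z gives the same grasp; the last joint's range is limited). The gripper opens to 85 mm and grips with 20 to 120 N. Pads are 22 mm wide; open, the fingers measure 114 mm over their backs; the gripper's body (76 mm by 85 mm) begins 54 mm behind the grasp point. The pads swing forward as they close: fully open they stand 13 mm farther back than shut.
Start: joints at [1.128, 0.264, 1.604, -0, 1.274, -0.037], TCP at [0.266, 0.62, 0.231] pointing down, gripper open.
Joint ranges: [-2.63, 2.63], [-0.94, 2.18], [0.31, 2.57], [-1.31, 4.45], [0, 2.66], [-2.55, 2.55]. Speed limits (rad/s): [2.57, 2.57, 3.14, 3.14, 3.14, 3.14].

### API

Orientations are given as a rotation vector (axis times angle).
In Python, from workcell import read_state, read_camera, camera_info, finish_job gives the robot as it stands. The module is installed in compiled form; this text tells all that it offers.
- The arm moves only by the tool play_rows, never from a script. Its argument "motion" is a list of rows, each a list of 5 numbers: the shift along the tool's x, y, z in units of 1000 mm (1.0 is 1000 mm), then the turn about the tool's z in units of 2 pi rad (1.0 is 2 pi rad), then the finger opening in mm, from 0 to 85.4. A call has 1 to 5 rows; each row shifts and turns the commanded pose from where the row before left it, along the tool's axes as they then stand; what a row does not reach is not made up. A row lasts 1/8 s, in which the tool goes at most 62.5 mm and 10.7 degrees, less where a joint would pass 70% of its speed; a pose out of reach is approached as far as the arm can. A call with a number of a shift or a turn outside -1 to 1 is refused whole. A call with a gripper value outside its range is refused whole. The fingers move at their own pace and stop on an object; "squeeze" is the grip in N (left out, the last holds). Time passes only in rows, so rows that do not move let the fingers close. It gives the time, the measured TCP pose, the force and the opening at its end, in the units of the state.
- read_state(): the state, without advancing time (a new reading comes with each control period).
- read_camera(name): name is "scene" or "top" or "wrist"; returns the picture (420x560x3 uint8, red, green, blue); there is no depth.
- camera_info(name): a dict with "intrinsics" (3x3 intrinsics, pixels), "pose" (4x4, takes a point from camera to world coordinates). Camera axes: x right, y down, z forward; pixel columns grow to the right and rows downward; lengths in m; the calibration is good to about 2 mm. A picture is of the moment at which its call begins: read the wrist's pose just before it. camera_info takes no time and is no camera call; for the wrist camera it gives the pose at the moment of the call.
- finish_job(): hands the job in, once; it reports no verdict.
The state is a dict: "time": time; "q": joint angles; "joint_vel": joint speeds; "joint_torque": joint torques, N m; "tool_pos": TCP position; "tcp_rot": TCP orientation; "wrist_force": force on the tool from outside, world axes, zero at the start; "torque": the same for the moment, N m; "width": opening from 0.0 (shut) to 1.0 (fully open).
Only numpy, scipy, OpenCV 4.12 (cv2) and the standard library are available. Lean on these libraries where they do the work, as an engineer would, in place of code of your own. Each camera call takes 0.05 s, during which the arm holds its last target. There are 200 camera calls.

### The job

Rain is coming and the green peg box under the wire shelf stands ajar with its latch undone. First take the clear soap dispenser that stands in front of the latch and stand it upright on the blue drip tray; then shut the lid fully, hook the latch's wire bail over the keeper on the lid, and press the latch lever down past its centre until it lies home against the box. Leave everything else where it stands, and let go of everything at the end.

Things in the scene. Friction and masses are not known exactly. Their poses are not given: they have to be found in the camera images.
- peg_box: green sheet-steel box under the wire shelf, heavy and fixed, 150 deep (x) by 240 wide (y), 125 high without lid, 157 high with the lid shut. Origin: centre of its underside, on the table. Its own -x points out of the front face, roughly towards the robot; the front face is at x = -75 mm. The latch sits in the middle of the front (y = 0). All points below on box, lid and latch share the box's y axis
- peg_lid (a joint): the green lid (150 by 240, 32 high, 0.42 kg), hinged along the box's back top edge (x = +75 mm, 125 mm high in the box frame); 0 = shut, grows as it opens, starts 0.15 to 0.42. A stiff friction hinge: it stays where left; about 2 to 6 N pushing down near the front edge closes it, after which it meets a hard stop
- lid_front (a point): point on the lid's top surface, in the middle, 15 mm behind its front edge; a place to push the lid down
- keeper_seat (a point): where the centre of the bail's bar lies when hooked: in the steel keeper on the lid's front, 140 mm above the table with the lid shut, 18 mm out from the face. The keeper is a 26 mm wide shelf standing 26 mm out, its top 4 mm below this point, with an upturned lip at its outer edge (4 thick, centred 24 mm out from the face, its top 3 mm above this point). The bar goes in from above, between lip and lid
- latch_lever (a joint): steel lever, 28 wide, 62 long from its pivot, 4 thick, outer face 5 mm off the pivot line; 0 = closed, hanging straight down along the box front; grows as its end swings out and up (pi/2 = straight out), range 0 to 2.25, starts 1.75 to 2.2. Friction 0.06 N m, stays where left. With the bail hooked: taut at about 1.25, past centre at about 0.4, then pulls itself to 0; under 5 N at its end
- lever_pivot (a point): centre of the lever's pivot: 23 mm out from the box's front face, 92 mm above the table, on a steel block 50 wide and 10 thick (69 to 115 mm high). Drawing a held bail up or down turns the lever with it
- lever_tip (a point): outer face of the lever, 58 mm from the pivot, in mid width: the place to press. When closed it lies 34 mm above the table, 28 mm out from the box face; z axis along the lever towards the pivot, -x axis out of its outer face
- latch_bail (a joint): the wire bail, a U-shaped loop hinged on the lever 14 mm from the lever's pivot (when closed: 13 below it and 4 nearer the box); 0 = lined up as in the closed latch, pointing away from the lever's end; grows as it folds out over the lever, 2.85 = lying on the lever. It swings freely and falls by its weight; starts lying on the raised lever
- bail_bar (a point): centre of the bail's brass cross bar, an 8 mm rod 54 mm long along the box's y axis, 58 mm from the bail's hinge; its ends stand 5 mm outside the bail's two arms, so the bar can be gripped by its two ends (54 mm wide), clear of lever and keeper. The bail stretches up to 6 mm on a spring (3.5 N per mm)
- wire_shelf: steel wire shelf over the box, fixed: 230 deep (x) by 420 wide (y), posts 12 thick at x = -120 and +110, y = +-210 mm, wires at 347 to 360 mm above the table with washed bowls and a jar on top. Origin: on the table under its centre. Its front edge (x = -120) overhangs the box's front by some 45 mm, so tools must reach in tilted from the robot's side
- soap_dispenser: clear acrylic push-button soap dispenser, round, 56 across up to 104 high, white collar 46 across to 118, steel button 30 across to 132 mm; a short spout points along its -x, 46 mm out at 107 to 116 high. Origin: centre of its underside. 0.18 to 0.37 kg, loose, starts 129 to 147 mm out from the box's front, before the latch
- drip_tray: blue square drip tray, fixed, 130 by 130, rim 12 high, 4 thick; the floor is 4 mm above the table. Origin: centre of its underside. Starts left or right
- peg_cup: white cup of plastic pegs, 72 across, about 115 high, loose bystander; stands left or right, opposite the tray. Origin: centre of its underside
- steel_tumbler: steel tumbler, 64 across, 100 high, loose bystander beside a front post of the shelf. Origin: centre of its underside
- utensil_pot: white ceramic pot, 62 across, 100 high (handles in it to 125), loose bystander beside the other front post. Origin: centre of its underside
- scoop: aluminium scoop lying on the table, 190 long (x), 62 wide, 34 high, bystander. Origin: its underside, 95 mm from the handle's end
- brush: orange hard silicone brush lying on the table, 180 long (x), 55 wide, 36 high, bystander. Origin: its underside near the middle
- detergent: yellow bottle, 72 across, 200 high, bystander. Origin: centre of its underside

How it is judged:
By the outcome, as a careful person would: the job done as asked, in the order asked, and still so for the second after the job is handed in, with the robot touching nothing.
It also fails if it takes over 72 s, if anything falls off the work surface, if the arm or the gripper's body presses on something with over 40 N, if the wrist force passes 120 N, or if a joint passes its speed limit or range.

## Working session

There is one attempt and no reset: what is moved stays moved. The work goes in short steps, Python scripts to look and compute and a tool call to move; the robot and the scene stay as the last step left them, time stands still between calls to the robot, and variables do not carry over. Pictures are saved under pics/ and viewed, about 8 in all and at most 12, crops included, and the job is handed in when it is done.

Besides the shell and the picture viewer there is one more tool, called after ">>>" in YAML: its name, and indented under it one key for each argument. play_rows: Moves the arm, as the interface text tells. Shifts and turns lie within -1 to 1; 1 stands for 1000 mm of shift or 2 pi rad of turn. Its arguments: {"type":"object","properties":{"motion":{"type":"array","items":{"type":"array","items":{"type":"number"}}},"squeeze":{"type":"number"}},"required":["motion"]}

```bash
mkdir -p pics; ls; python3 - <<'E'
from workcell import *
import cv2,numpy as np
np.set_printoptions(precision=4,suppress=True)
s=read_state();print(s)
for n in("scene","top","wrist"):
    i=camera_info(n);print(n,i["intrinsics"],i["pose"])
    cv2.imwrite(f"pics/{n}0.png",read_camera(n)[:,:,::-1])
E
```

```text
pics
{'time': 0.0, 'q': array([ 1.1281,  0.2648,  1.6054, -0.    ,  1.2737, -0.0369]), 'joint_vel': array([ 0.0007, -0.0005, -0.0005,  0.    ,  0.0013, -0.0003]), 'joint_torque': array([ -0.0008, -51.5123, -36.7301,   0.0002,   0.0132,   0.    ]), 'tool_pos': array([0.2662, 0.6195, 0.2299]), 'tcp_rot': array([-0.6329, -3.0766,  0.0036]), 'wrist_force': array([ 0.3966,  0.3378, -0.8637]), 'torque': array([ 0.028 , -0.0083, -0.0103]), 'width': 0.9967453817226619}
scene [[485.9671   0.     282.6678]
 [  0.     485.9671 207.26  ]
 [  0.       0.       1.    ]] [[ 0.9542 -0.2435  0.174   0.38  ]
 [-0.2993 -0.7827  0.5457 -0.718 ]
 [ 0.0033 -0.5728 -0.8197  1.1911]
 [ 0.      0.      0.      1.    ]]
top [[539.8369   0.     281.5948]
 [  0.     539.8369 211.658 ]
 [  0.       0.       1.    ]] [[ 0.0015 -0.9721  0.2345  0.2949]
 [-1.     -0.0033 -0.0071 -0.0065]
 [ 0.0076 -0.2345 -0.9721  1.4193]
 [ 0.      0.      0.      1.    ]]
wrist [[306.8812   0.     279.1981]
 [  0.     306.8812 210.7359]
 [  0.       0.       1.    ]] [[ 0.3943  0.8796  0.2662  0.1986]
 [ 0.919  -0.3767 -0.1164  0.6478]
 [-0.0021  0.2905 -0.9569  0.3721]
 [ 0.      0.      0.      1.    ]]
```

View pics/scene0.png

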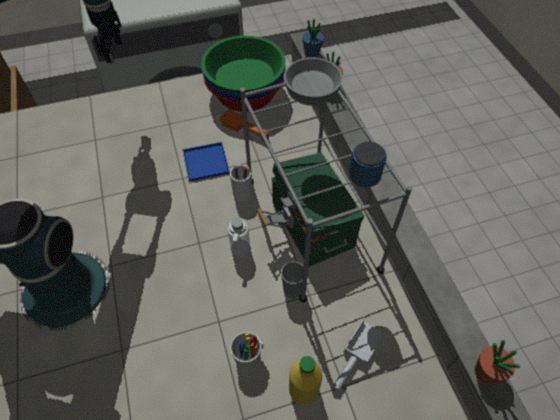

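View pics/top0.png

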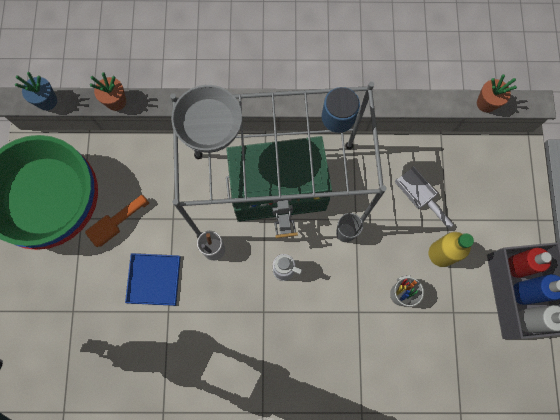

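```bash
cat > h.py <<'E'
from workcell import *
import cv2,numpy as np
from scipy.spatial.transform import Rotation as R
np.set_printoptions(precision=4,suppress=True)
def px(n,p,P=None):   # world -> pixel
    i=camera_info(n);P=i["pose"] if P is None else P
    c=(np.atleast_2d(p)-P[:3,3])@P[:3,:3];c=c@i["intrinsics"].T
    return c[:,:2]/c[:,2:]
def ray(n,uv,P=None):
    i=camera_info(n);P=i["pose"] if P is None else P
    d=P[:3,:3]@np.linalg.solve(i["intrinsics"],np.array([*uv,1.]));return P[:3,3],d/np.linalg.norm(d)
def atz(n,uv,z,P=None):
    o,d=ray(n,uv,P);return o+d*(z-o[2])/d[2]
def tri(l):            # [(cam,uv[,P])] -> point, residual mm
    A=np.zeros((3,3));b=np.zeros(3);rs=[ray(*a) for a in l]
    for o,d in rs:
        M=np.eye(3)-np.outer(d,d);A+=M;b+=M@o
    p=np.linalg.solve(A,b)
    return p,[1e3*np.linalg.norm((np.eye(3)-np.outer(d,d))@(p-o)) for o,d in rs]
E
python3 - <<'E'
from h import *
a=cv2.imread("pics/top0.png")[130:290,120:390];b=cv2.imread("pics/scene0.png")[130:290,170:370]
g=lambda a,k:np.clip(cv2.resize(a,None,fx=k,fy=k,interpolation=cv2.INTER_CUBIC)*1.6,0,255).astype(np.uint8)
cv2.imwrite("pics/tz.png",cv2.resize(g(a,3),(800,474)))
cv2.imwrite("pics/sz.png",g(b,3.75))
E
```

```text
(no output)
```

View pics/tz.png

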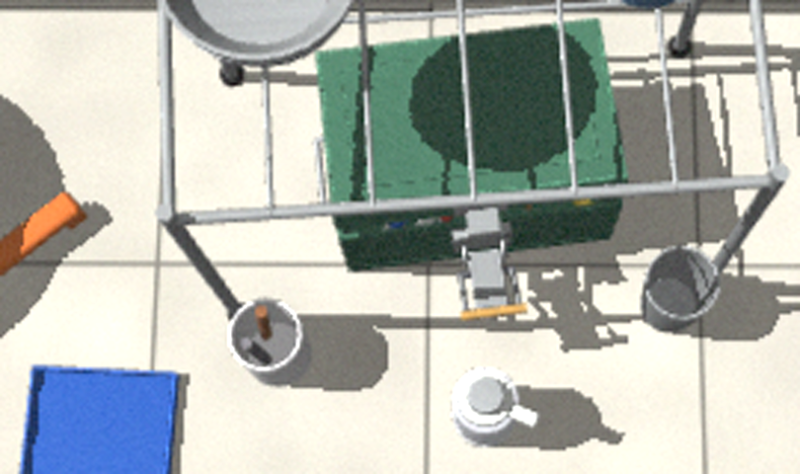

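View pics/sz.png

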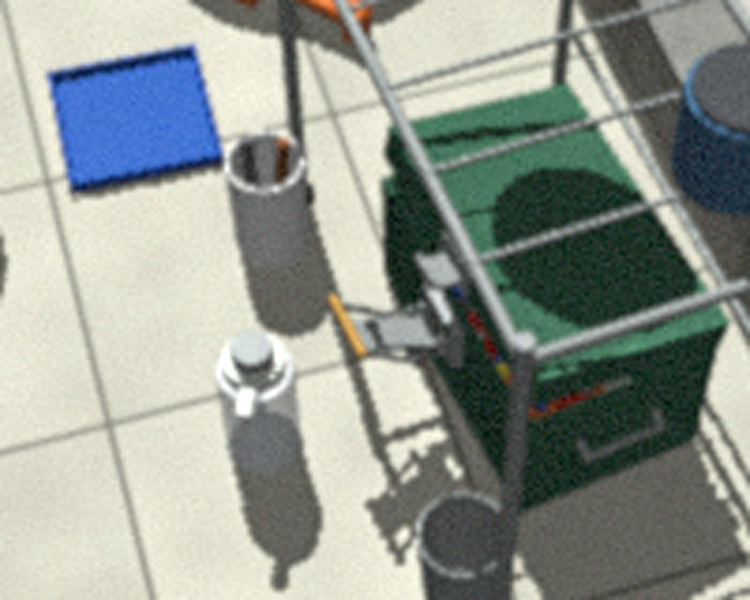

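```bash
python3 - <<'E'
from h import *
T=lambda u,v:("top",(120+u*.3375-.33,130+v*.3376-.33));S=lambda u,v:("scene",(170+u/3.75-.37,130+v/3.75-.37))
for n,a,b in [("bar+y",(463,314),(333,296)),("bar-y",(525,307),(361,353)),("button",(486,393),(252,350)),("postL",(165,214),(343,0)),("postR",(780,175),(524,345)),("pivblk L keeper",(455,237),(422,262))]:
    print(n,*tri([T(*a),S(*b)]))
for n,a,z in [("boxfl",(350,270),0),("boxfr",(612,238),0),("postL",(165,214),.36),("postR",(780,175),.36),("button",(486,393),.132),("pot",(266,334),.1),("tumbler",(682,275),.1)]: print(n,atz(*T(*a),z))
print("tray",np.mean([atz("top",c,.012) for c in [(132,255),(181,255),(178,305),(127,304)]],0),[atz("top",c,.012)[:2] for c in [(132,255),(181,255),(178,305),(127,304)]])
print(R.from_rotvec(read_state()['tcp_rot']).as_matrix())
E
```

```text
bar+y [ 0.5425 -0.0024  0.1391] [np.float64(1.4877332201240183), np.float64(1.487733220124102)]
bar-y [ 0.5485 -0.053   0.1375] [np.float64(1.798239886241081), np.float64(1.7982398862409616)]
button [ 0.4788 -0.0213  0.127 ] [np.float64(2.2472630892987646), np.float64(2.2472630892986327)]
postL [0.6182 0.2373 0.174 ] [np.float64(0.07924126979780384), np.float64(0.07924126979800182)]
postR [ 0.5964 -0.2196  0.3676] [np.float64(0.6261322505521744), np.float64(0.626132250552155)]
pivblk L keeper [0.6083 0.0046 0.1424] [np.float64(0.5041381564819231), np.float64(0.5041381564819948)]
boxfl [0.6115 0.101  0.    ]
boxfr [ 0.6423 -0.1377  0.    ]
postL [0.57   0.2009 0.36  ]
postR [ 0.5993 -0.2211  0.36  ]
button [ 0.4804 -0.0211  0.132 ]
pot [0.5341 0.1625 0.1   ]
tumbler [ 0.5858 -0.1871  0.1   ]
tray [0.452  0.3131 0.012 ] [array([0.516 , 0.3758]), array([0.5164, 0.2473]), array([0.3866, 0.2492]), array([0.3889, 0.3802])]
[[-0.9188  0.3948 -0.0008]
 [ 0.3948  0.9188 -0.0016]
 [ 0.0001 -0.0018 -1.    ]]
```

>>> play_rows:
  motion:
    - [-0.0375,-0.042,-0.004,0,85]
    - [-0.0375,-0.042,-0.004,0,85]
    - [-0.0375,-0.042,-0.004,0,85]
    - [-0.0375,-0.042,-0.004,0,85]
    - [-0.0375,-0.042,-0.004,0,85]
  squeeze: 30

```text
time: 0.78
tool_pos: [0.356, 0.3514, 0.2511]
tcp_rot: [0.632, 3.077, -0.0]
wrist_force: [1.2, -0.3, 0.3]
width: 1.002
```

>>> play_rows:
  motion:
    - [-0.0375,-0.042,-0.004,0,85]
    - [-0.0375,-0.042,-0.004,0,85]
    - [-0.0375,-0.042,-0.004,0,85]
    - [-0.0375,-0.042,-0.004,0,85]
    - [-0.0375,-0.042,-0.004,0,85]

```text
time: 1.4
tool_pos: [0.4453, 0.0845, 0.2714]
tcp_rot: [0.633, 3.077, 0.0]
wrist_force: [0.7, 0.0, 0.2]
width: 0.995
```

>>> play_rows:
  motion:
    - [0,0,0,0.0282,85]
    - [0,0,0,0.0282,85]
    - [0,0,0,0.0282,85]
    - [0,0,0,0.0282,85]
    - [0,0,0,0.0282,85]

```text
time: 2.02
tool_pos: [0.4449, 0.0862, 0.2709]
tcp_rot: [-1.898, -2.503, 0.001]
wrist_force: [-0.3, -0.3, 0.8]
width: 0.995
```

>>> play_rows:
  motion:
    - [0,0,0,0.0282,85]
    - [0,0,0,0.0282,85]
    - [0,0,0,0.0282,85]
    - [0,0,0,0.0282,85]
    - [0,0,0,0.0282,85]

```text
time: 2.65
tool_pos: [0.4449, 0.0862, 0.271]
tcp_rot: [-2.788, -1.448, 0.001]
wrist_force: [-0.7, -0.3, 0.3]
width: 0.991
```

>>> play_rows:
  motion:
    - [0,0,0,0.0222,85]
    - [-0.0275,0.0494,0,0,85]
    - [-0.0275,0.0494,0,0,85]
    - [0,0,0,0,85]

```text
time: 3.15
tool_pos: [0.4809, -0.0242, 0.271]
tcp_rot: [2.881, 1.251, -0.001]
wrist_force: [-0.2, 1.3, -0.3]
width: 0.994
```

```bash
python3 - <<'E'
from h import *
s=read_state();M=R.from_rotvec(s['tcp_rot']).as_matrix();print(s['tool_pos'],s['q']);print(M)
P=camera_info("wrist")["pose"];w=read_camera("wrist");c=read_camera("scene")
print(P)
c=c[0:300,60:410];c=cv2.resize(c,None,fx=1.3,fy=1.3)
m=np.zeros((420,800,3),np.uint8);m[:390,:455]=c[:390,:455];w=cv2.resize(w,(345,259));m[:259,455:]=w
cv2.imwrite("pics/a.png",np.clip(m[:,:,::-1]*1.6,0,255).astype(np.uint8))
print(px("wrist",[.4796,-.0212,.132],P))
E
```

```text
[ 0.4809 -0.0242  0.271 ] [-0.1013 -0.1322  1.9516 -0.001   1.3225  0.6501]
[[ 0.6825  0.7309 -0.0004]
 [ 0.7309 -0.6825 -0.0009]
 [-0.001   0.0003 -1.    ]]
[[ 0.7312 -0.6525 -0.1988  0.5319]
 [-0.6822 -0.6993 -0.2135  0.0287]
 [ 0.0003  0.2917 -0.9565  0.4129]
 [ 0.      0.      0.      1.    ]]
[[274.7154 197.0637]]
```

View pics/a.png

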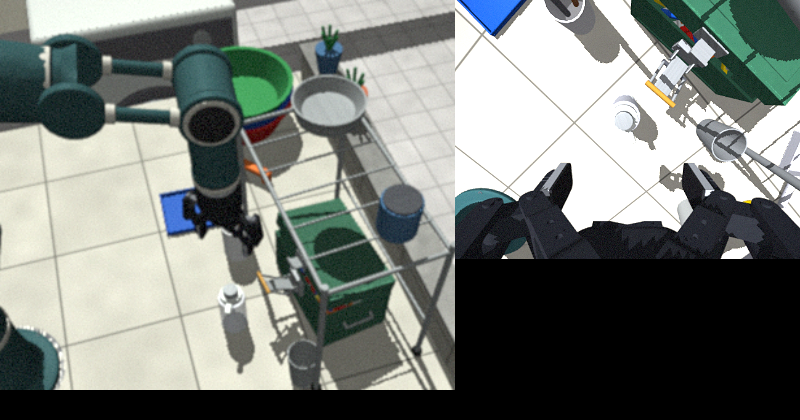

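>>> play_rows:
  motion:
    - [0.0013,-0.003,0.05,0,85]
    - [0,0,0.05,0,85]
    - [0,0,0.05,0,85]
    - [0,0,0.048,0,85]
    - [0,0,0,0,85]

```text
time: 3.88
tool_pos: [0.4743, -0.0165, 0.0694]
tcp_rot: [-2.873, -1.259, 0.014]
wrist_force: [-0.5, -0.1, 0.6]
width: 1.0
```

>>> play_rows:
  motion:
    - [0,0,0,0,40]
    - [0,0,0,0,40]
    - [0,0,0,0,40]
    - [0,0,0,0,40]
    - [0,0,0,0,40]
  squeeze: 30

```text
time: 4.5
tool_pos: [0.4812, -0.018, 0.0762]
tcp_rot: [2.877, 1.257, 0.007]
wrist_force: [-2.2, 2.5, 6.9]
width: 0.643
```

>>> play_rows:
  motion:
    - [0,0,-0.02,0,40]
    - [0,0,-0.035,0,40]
    - [0,0,-0.035,0,40]
    - [0,0,-0.035,0,40]
    - [0,0,-0.02,0,40]

```text
time: 5.12
tool_pos: [0.4801, -0.0184, 0.2214]
tcp_rot: [2.876, 1.257, 0.006]
wrist_force: [-0.5, -0.2, -3.0]
width: 0.644
```

>>> play_rows:
  motion:
    - [0.02,-0.022,0,0,40]
    - [0.03,-0.034,0,0,40]
    - [0.04,-0.044,0,0,40]
    - [0.04,-0.044,0,0,40]
    - [0.04,-0.044,0,0,40]

```text
time: 5.75
tool_pos: [0.4563, 0.2359, 0.2192]
tcp_rot: [2.878, 1.258, 0.003]
wrist_force: [0.5, -0.5, -3.6]
width: 0.644
```

>>> play_rows:
  motion:
    - [0.03,-0.034,0,0,40]
    - [0.02,-0.022,0,0,40]
    - [0,0,0,0,40]
    - [0,0,0,0,40]

```text
time: 6.25
tool_pos: [0.4492, 0.3085, 0.2185]
tcp_rot: [2.878, 1.259, -0.0]
wrist_force: [0.7, 0.3, -3.5]
width: 0.642
```

```bash
python3 - <<'E'
from h import *
s=read_state();M=R.from_rotvec(s['tcp_rot']).as_matrix();print(s['tool_pos'],s['q'],s['width'],s['wrist_force']);print(M)
c=read_camera("scene");cv2.imwrite("pics/b_s.png",c[:,:,::-1])
print((np.array([.452,.313,.2])-s['tool_pos'])@M)
E
```

```text
[0.4492 0.3085 0.2185] [ 0.5564  0.0269  1.8977 -0.0007  1.2172  1.3027] 0.6424861104630089 [ 0.6825  0.2877 -3.5118]
[[ 0.6787  0.7344  0.0002]
 [ 0.7344 -0.6787 -0.0006]
 [-0.0003  0.0006 -1.    ]]
[ 0.0052 -0.001   0.0185]
```

>>> play_rows:
  motion:
    - [0.0025,-0.0005,0.03,0,40]
    - [0.0025,-0.0005,0.04,0,40]
    - [0,0,0.04,0,40]
    - [0,0,0.015,0,40]
    - [0,0,0,0,40]

```text
time: 6.92
tool_pos: [0.4516, 0.3122, 0.0926]
tcp_rot: [2.879, 1.257, -0.003]
wrist_force: [-0.3, -0.3, -3.0]
width: 0.646
```

>>> play_rows:
  motion:
    - [0,0,0.004,0,40]
    - [0,0,0.004,0,40]
    - [0,0,0.002,0,40]
    - [0,0,0.002,0,40]
    - [0,0,0,0,40]

```text
time: 7.55
tool_pos: [0.4518, 0.3133, 0.0812]
tcp_rot: [2.878, 1.259, -0.0]
wrist_force: [-0.3, -0.7, -3.1]
width: 0.644
```

>>> play_rows:
  motion:
    - [0,0,0.002,0,40]
    - [0,0,0,0,40]
    - [0,0,0.001,0,40]
    - [0,0,0,0,40]

```text
time: 8.05
tool_pos: [0.4527, 0.3141, 0.0803]
tcp_rot: [-2.878, -1.258, -0.003]
wrist_force: [-4.1, -1.0, 8.5]
width: 0.644
```

>>> play_rows:
  motion:
    - [0,0,-0.001,0,62]
    - [0,0,0,0,70]
    - [0,0,0,0,85]
    - [0,0,0,0,85]
    - [0,0,0,0,85]

```text
time: 8.68
tool_pos: [0.4519, 0.3133, 0.0791]
tcp_rot: [2.878, 1.259, -0.0]
wrist_force: [0.1, 0.5, 0.6]
width: 0.996
```

>>> play_rows:
  motion:
    - [0,0,-0.02,0,85]
    - [0,0,-0.04,0,85]
    - [0,0,-0.06,0,85]
    - [0,0,-0.06,0,85]
    - [0,0,-0.06,0,85]

```text
time: 9.3
tool_pos: [0.4517, 0.3131, 0.3211]
tcp_rot: [-2.878, -1.259, -0.0]
wrist_force: [1.0, -0.2, 0.1]
width: 0.995
```

```bash
python3 - <<'E'
from h import *
s=read_state();print(s['tool_pos'],s['q'],s['time'])
t=read_camera("top");c=read_camera("scene")
m=np.hstack([cv2.resize(t[220:340,100:240],(400,343)),cv2.resize(c[100:220,130:270],(400,343))])
cv2.imwrite("pics/c.png",np.clip(m[:,:,::-1]*1.5,0,255).astype(np.uint8))
E
```

```text
[0.4517 0.3131 0.3211] [ 0.5609 -0.018   1.7546  0.      1.4047  1.3072] 9.3
```

View pics/c.png

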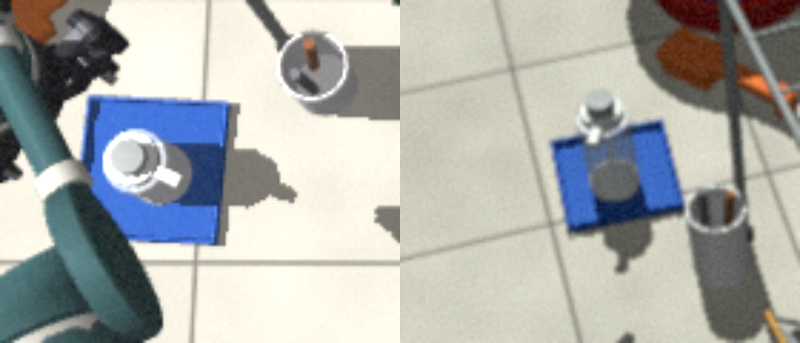

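>>> play_rows:
  motion:
    - [0,0,-0.06,0,85]
    - [0,0,-0.06,0,85]
    - [0,0,-0.06,0,85]
    - [0,0,-0.06,0,85]
    - [0.058,0.0157,0,0,85]

```text
time: 10.02
tool_pos: [0.502, 0.3448, 0.5707]
tcp_rot: [-2.876, -1.258, -0.027]
wrist_force: [1.0, 0.3, 0.3]
width: 0.996
```

>>> play_rows:
  motion:
    - [0.058,0.0157,0,0,85]
    - [0.058,0.0157,0,0,85]
    - [0.058,0.0157,0,0,85]
    - [0.058,0.0157,0,0,85]
    - [0.058,0.0157,0,0,85]

```text
time: 10.65
tool_pos: [0.7269, 0.4845, 0.5254]
tcp_rot: [-2.874, -1.257, -0.036]
wrist_force: [0.2, -0.3, 1.1]
width: 0.992
```

```bash
cat > st.py <<'E'
from h import *
s=read_state();M=R.from_rotvec(s['tcp_rot']).as_matrix();print(s['time'],s['tool_pos'],s['q'],s['wrist_force'],s['width']);print(M)
E
python3 st.py
```

```text
10.65 [0.7269 0.4845 0.5254] [0.559  0.7834 0.3108 0.0011 2.024  1.3059] [ 0.1799 -0.2932  1.1112] 0.9924012292666334
[[ 0.6788  0.7341  0.0193]
 [ 0.734  -0.6791  0.0132]
 [ 0.0228  0.0052 -0.9997]]
```

>>> play_rows:
  motion:
    - [0.058,0.0157,0,0,85]
    - [0.058,0.0157,0,0,85]
    - [0.058,0.0157,0,0,85]

```text
time: 11.02
tool_pos: [0.7913, 0.5219, 0.4739]
tcp_rot: [-2.851, -1.247, -0.204]
wrist_force: [-0.2, -0.1, -0.3]
width: 0.996
```

```bash
python3 st.py
```

```text
11.025 [0.7913 0.5219 0.4739] [0.5553 0.8439 0.3129 0.0042 1.852  1.3032] [-0.1819 -0.1256 -0.3466] 0.9961979776321617
[[ 0.6719  0.7324  0.1104]
 [ 0.7294 -0.6802  0.0733]
 [ 0.1288  0.0313 -0.9912]]
```

>>> play_rows:
  motion:
    - [0.055,0.0157,-0.02,0,85]
    - [0.055,0.0157,-0.02,0,85]
    - [0.055,0.0157,-0.02,0,85]
    - [0.055,0.0157,-0.02,0,85]

```text
time: 11.52
tool_pos: [0.8372, 0.5431, 0.4961]
tcp_rot: [-2.802, -1.225, -0.454]
wrist_force: [0.0, 0.6, -0.0]
width: 0.994
```

```bash
python3 st.py
```

```text
11.525 [0.8372 0.5431 0.4961] [0.5469 0.8329 0.313  0.0103 1.6971 1.2962] [ 0.0267  0.6159 -0.0372] 0.9943418583550419
[[ 0.6431  0.7252  0.246 ]
 [ 0.7105 -0.6849  0.1617]
 [ 0.2857  0.0707 -0.9557]]
```

>>> play_rows:
  motion:
    - [0.057,0.0155,-0.01,0,85]
    - [0.057,0.0155,-0.01,0,85]
    - [0.057,0.0155,-0.01,0,85]
    - [0.057,0.0155,-0.01,0,85]
    - [0.057,0.0155,-0.01,0,85]

```text
time: 12.15
tool_pos: [0.8933, 0.5742, 0.5294]
tcp_rot: [-2.715, -1.186, -0.759]
wrist_force: [0.4, 1.0, -0.3]
width: 0.993
```

>>> play_rows:
  motion:
    - [0.057,0.0155,-0.01,0,85]
    - [0.057,0.0155,-0.01,0,85]

```text
time: 12.4
tool_pos: [0.9083, 0.5821, 0.5574]
tcp_rot: [-2.672, -1.167, -0.879]
wrist_force: [0.1, 0.0, 0.1]
width: 0.994
```

```bash
python3 st.py
```

```text
12.4 [0.9083 0.5821 0.5574] [0.5402 0.814  0.3122 0.0207 1.4223 1.2903] [0.0907 0.0359 0.0958] 0.9943826070535559
[[ 0.5404  0.6988  0.4687]
 [ 0.6434 -0.7022  0.305 ]
 [ 0.5423  0.1367 -0.829 ]]
```

```bash
cat > plan.py <<'E'
# usage: plan.py step_m x,y,z ...  -> rows in the tool frame from the present pose (orientation held)
from h import *
import sys
def plan(p,M,wps,step):
    for w in wps:
        d=(np.array(w)-p)@M;n=max(1,int(np.ceil(np.linalg.norm(d)/step)))
        print(w,n,"x",np.round(d/n,4).tolist());p=np.array(w)
if __name__=="__main__":
    s=read_state();M=R.from_rotvec(s['tcp_rot']).as_matrix();print(s['time'],s['tool_pos'])
    plan(s['tool_pos'],M,[eval(a) for a in sys.argv[2:]],float(sys.argv[1]))
E
python3 plan.py .06 .5,.25,.57 .42,-.3,.57 .38,-.68,.57
```

```text
12.4 [0.9083 0.5821 0.5574]
(0.5, 0.25, 0.57) 9 x [-0.0475, -0.0056, -0.0337]
(0.42, -0.3, 0.57) 10 x [-0.0397, 0.033, -0.0205]
(0.38, -0.68, 0.57) 7 x [-0.038, 0.0341, -0.0192]
```

>>> play_rows:
  motion:
    - [-0.0475,-0.0056,-0.0337,0,85]
    - [-0.0475,-0.0056,-0.0337,0,85]
    - [-0.0475,-0.0056,-0.0337,0,85]
    - [-0.0475,-0.0056,-0.0337,0,85]
    - [-0.0475,-0.0056,-0.0337,0,85]

```text
time: 13.02
tool_pos: [0.6916, 0.4055, 0.5678]
tcp_rot: [-2.672, -1.168, -0.881]
wrist_force: [0.3, -0.2, 0.8]
width: 0.994
```

>>> play_rows:
  motion:
    - [-0.0475,-0.0056,-0.0337,0,85]
    - [-0.0475,-0.0056,-0.0337,0,85]
    - [-0.0475,-0.0056,-0.0337,0,85]
    - [-0.0475,-0.0056,-0.0337,0,85]

```text
time: 13.52
tool_pos: [0.5101, 0.2581, 0.5737]
tcp_rot: [-2.672, -1.168, -0.881]
wrist_force: [0.7, -0.8, 1.0]
width: 0.997
```

>>> play_rows:
  motion:
    - [-0.0397,0.033,-0.0205,0,85]
    - [-0.0397,0.033,-0.0205,0,85]
    - [-0.0397,0.033,-0.0205,0,85]
    - [-0.0397,0.033,-0.0205,0,85]
    - [-0.0397,0.033,-0.0205,0,85]

```text
time: 14.15
tool_pos: [0.4711, -0.0171, 0.574]
tcp_rot: [-2.674, -1.169, -0.882]
wrist_force: [1.0, 0.1, 0.7]
width: 0.995
```

```bash
python3 st.py; python3 plan.py .06 .44,-.3,.57 .39,-.68,.57
```

```text
14.15 [ 0.4711 -0.0171  0.574 ] [-0.4542 -0.4377  1.7441  0.5001  1.5071  0.3439] [1.0004 0.0867 0.728 ] 0.9946873693512679
[[ 0.5393  0.6981  0.4709]
 [ 0.6446 -0.7021  0.3026]
 [ 0.5419  0.1403 -0.8287]]
14.15 [ 0.4711 -0.0171  0.574 ]
(0.44, -0.3, 0.57) 5 x [-0.0403, 0.0353, -0.0194]
(0.39, -0.68, 0.57) 7 x [-0.0388, 0.0331, -0.0198]
```

>>> play_rows:
  motion:
    - [-0.0397,0.0353,-0.0194,0,85]
    - [-0.0397,0.0353,-0.0194,0,85]
    - [-0.0397,0.0353,-0.0194,0,85]
    - [-0.0397,0.0353,-0.0194,0,85]
    - [-0.0397,0.0353,-0.0194,0,85]

```text
time: 14.78
tool_pos: [0.442, -0.2989, 0.571]
tcp_rot: [-2.676, -1.169, -0.879]
wrist_force: [1.2, -0.6, 0.8]
width: 0.995
```

>>> play_rows:
  motion:
    - [-0.035,0.038,-0.017,0,85]
    - [-0.035,0.038,-0.017,0,85]
    - [-0.035,0.038,-0.017,0,85]
    - [-0.035,0.038,-0.017,0,85]
    - [-0.035,0.038,-0.017,0,85]

```text
time: 15.4
tool_pos: [0.4409, -0.5706, 0.5727]
tcp_rot: [-2.676, -1.169, -0.878]
wrist_force: [-0.1, 0.6, 1.1]
width: 0.996
```

```bash
python3 st.py; python3 plan.py .06 .53,-.75,.56 .60,-.9,.56
```

```text
15.4 [ 0.4409 -0.5706  0.5727] [-1.2145  0.3569  0.98    0.6093  1.8843 -0.298 ] [-0.1324  0.6281  1.0801] 0.9962069542205112
[[ 0.5412  0.6982  0.4686]
 [ 0.6449 -0.7023  0.3016]
 [ 0.5397  0.139  -0.8303]]
15.4 [ 0.4409 -0.5706  0.5727]
(0.53, -0.75, 0.56) 4 x [-0.0186, 0.0466, -0.0004]
(0.6, -0.9, 0.56) 3 x [-0.0196, 0.0514, -0.0041]
```

>>> play_rows:
  motion:
    - [-0.0186,0.0466,0,0,85]
    - [-0.0186,0.0466,0,0,85]
    - [-0.0186,0.0466,0,0,85]
    - [-0.0186,0.0466,0,0,85]
    - [-0.0196,0.0514,-0.004,0,85]

```text
time: 16.02
tool_pos: [0.5318, -0.7453, 0.5165]
tcp_rot: [-2.713, -1.155, -0.918]
wrist_force: [0.1, 0.6, 0.1]
width: 0.997
```

>>> play_rows:
  motion:
    - [-0.0196,0.0514,-0.01,0,85]
    - [-0.0196,0.0514,-0.01,0,85]
    - [-0.0196,0.0514,-0.01,0,85]
    - [-0.0196,0.0514,-0.01,0,85]

```text
time: 16.52
tool_pos: [0.5467, -0.8213, 0.4784]
tcp_rot: [2.692, 1.082, 0.971]
wrist_force: [-0.0, -0.6, 0.5]
width: 0.995
```

```bash
python3 st.py; python3 plan.py .06 .77,-1.04,.6
```

```text
16.525 [ 0.5467 -0.8213  0.4784] [-1.2236  0.9135  0.3118  0.6659  1.7883 -0.2251] [-0.017  -0.5916  0.5478] 0.9949348314779966
[[ 0.5493  0.5951  0.5866]
 [ 0.6473 -0.747   0.1517]
 [ 0.5285  0.2964 -0.7955]]
16.525 [ 0.5467 -0.8213  0.4784]
(0.77, -1.04, 0.6) 6 x [0.0076, 0.0554, 0.0002]
```

>>> play_rows:
  motion:
    - [-0.025,0.047,-0.024,0,85]
    - [-0.025,0.047,-0.024,0,85]

```text
time: 16.77
tool_pos: [0.5198, -0.8608, 0.4798]
tcp_rot: [2.635, 1.022, 0.976]
wrist_force: [0.1, -1.4, -0.4]
width: 0.993
```

```bash
python3 st.py
```

```text
16.775 [ 0.5198 -0.8608  0.4798] [-1.2698  0.9191  0.3116  0.6822  1.736  -0.2615] [ 0.1364 -1.4331 -0.4214] 0.9932260995335979
[[ 0.5557  0.5498  0.6237]
 [ 0.6485 -0.756   0.0886]
 [ 0.5203  0.3552 -0.7766]]
```

>>> play_rows:
  motion:
    - [0,0,0,0.0239,85]
    - [0,0,0,0.0239,85]
    - [0,0,0,0.0239,60]
    - [0,0,0,0.0238,30]

```text
time: 17.27
tool_pos: [0.519, -0.8606, 0.4811]
tcp_rot: [-2.91, -0.197, -1.031]
wrist_force: [-0.1, -0.4, -0.6]
width: 0.598
```

```bash
cat >> h.py <<'E'
F=np.array([.627,-.018,0]);YAW=.125
BX=np.array([np.cos(YAW),np.sin(YAW),0]);BY=np.array([-np.sin(YAW),np.cos(YAW),0])
def bw(out,y,z): return F-out*BX+y*BY+np.array([0,0,z])   # box: out from front face, y, height
def lidpt(out,y,z,th):  # point given for shut lid, lid at angle th
    u,v=out+.15,z-.125
    return bw(u*np.cos(th)-v*np.sin(th)-.15,y,.125+u*np.sin(th)+v*np.cos(th))
E
python3 - <<'E'
from h import *
print(tri([("top",(120+330*.3375-.33,130+203*.3376-.33)),("scene",(170+390/3.75-.37,130+130/3.75-.37))]))
for th in (.1,.15,.2,.25,.3,.35,.42):
    o=[]
    for out,y,z in[(0,.12,.157),(0,-.12,.157),(-.15,-.12,.157),(-.15,.12,.157)]:
        p=lidpt(out,y,z,th);a=px("top",p)[0];b=px("scene",p)[0]
        o+=[((a[0]-120)/.3375,(a[1]-130)/.3376),((b[0]-170)*3.75,(b[1]-130)*3.75)]
    print(th,np.round(o).astype(int).tolist())
import os;os.system("python3 st.py")
E
```

```text
17.275 [ 0.519  -0.8606  0.4811] [-1.2704  0.9181  0.311   0.6822  1.7369  0.344 ] [-0.0631 -0.4274 -0.6413] 0.5982553435348272
[[ 0.7698  0.1356  0.6238]
 [ 0.1034 -0.9908  0.0878]
 [ 0.6299 -0.0031 -0.7767]]
(array([0.6216, 0.1047, 0.1734]), [np.float64(6.2488696724791515), np.float64(6.2488696724790564)])
0.1 [[333, 217], [390, 131], [628, 182], [539, 387], [601, 17], [732, 322], [316, 50], [572, 81]]
0.15 [[332, 212], [393, 124], [629, 177], [543, 380], [600, 16], [734, 321], [316, 48], [573, 81]]
0.2 [[331, 206], [397, 116], [629, 171], [547, 372], [600, 14], [736, 321], [316, 47], [575, 80]]
0.25 [[330, 200], [401, 108], [629, 165], [552, 365], [600, 13], [738, 320], [316, 45], [577, 80]]
0.3 [[329, 193], [405, 101], [629, 158], [558, 357], [600, 11], [740, 320], [316, 43], [579, 80]]
0.35 [[328, 186], [410, 93], [630, 151], [564, 350], [599, 10], [742, 319], [316, 42], [581, 79]]
0.42 [[326, 176], [418, 82], [630, 140], [573, 339], [599, 8], [744, 319], [316, 40], [583, 79]]
```

```bash
python3 plan.py .06 .42,-.45,.5 .42,-.03,.42
```

```text
17.275 [ 0.519  -0.8606  0.4811]
(0.42, -0.45, 0.5) 8 x [-0.0027, -0.0525, -0.005]
(0.42, -0.03, 0.42) 8 x [-0.0009, -0.052, 0.0124]
```

>>> play_rows:
  motion:
    - [-0.0027,-0.0525,-0.005,0,0]
    - [-0.0027,-0.0525,-0.005,0,0]
    - [-0.0027,-0.0525,-0.005,0,0]
    - [-0.0027,-0.0525,-0.005,0,0]
    - [-0.0027,-0.0525,-0.005,0,0]

```text
time: 17.9
tool_pos: [0.4595, -0.6152, 0.4943]
tcp_rot: [-2.911, -0.204, -1.034]
wrist_force: [-0.1, 0.2, 1.4]
width: 0.002
```

>>> play_rows:
  motion:
    - [-0.0027,-0.0525,-0.005,0,0]
    - [-0.0027,-0.0525,-0.005,0,0]
    - [-0.0027,-0.0525,-0.005,0,0]
    - [-0.0009,-0.052,0.0124,0,0]
    - [-0.0009,-0.052,0.0124,0,0]

```text
time: 18.52
tool_pos: [0.4216, -0.3567, 0.4809]
tcp_rot: [-2.911, -0.204, -1.035]
wrist_force: [0.9, 0.8, 0.7]
width: 0.0
```

>>> play_rows:
  motion:
    - [-0.0009,-0.052,0.0124,0,0]
    - [-0.0009,-0.052,0.0124,0,0]
    - [-0.0009,-0.052,0.0124,0,0]
    - [-0.0009,-0.052,0.0124,0,0]
    - [-0.0009,-0.052,0.0124,0,0]

```text
time: 19.15
tool_pos: [0.4204, -0.0945, 0.4304]
tcp_rot: [-2.909, -0.202, -1.038]
wrist_force: [0.9, 0.7, 0.2]
width: -0.002
```

```bash
python3 st.py
```

```text
19.15 [ 0.4204 -0.0945  0.4304] [-0.6577 -0.6928  2.1658  0.5074  1.1973  0.7015] [0.9107 0.6926 0.1697] -0.00196102843868518
[[ 0.7669  0.138   0.6268]
 [ 0.1067 -0.9904  0.0875]
 [ 0.6329 -0.0002 -0.7743]]
```

>>> play_rows:
  motion:
    - [0.03,-0.025,0.0245,0,0]
    - [0.03,-0.025,0.0245,0,0]
    - [0,0,0,-0.0278,0]
    - [0,0,0,-0.0278,0]
    - [0,0,0,-0.0278,0]

```text
time: 19.77
tool_pos: [0.4906, -0.0347, 0.4306]
tcp_rot: [2.686, 0.936, 0.995]
wrist_force: [0.4, 0.5, -0.0]
width: 0.001
```

>>> play_rows:
  motion:
    - [0,0,0,-0.0278,0]
    - [0,0,0,-0.0278,0]
    - [0,0,0,-0.0278,0]
    - [0,0,0,-0.0278,0]
    - [0,0,0,-0.0278,0]

```text
time: 20.4
tool_pos: [0.4905, -0.0353, 0.4307]
tcp_rot: [1.89, 1.838, 0.76]
wrist_force: [-0.5, -0.1, 0.4]
width: -0.001
```

>>> play_rows:
  motion:
    - [0,0,0,-0.0278,0]
    - [0,0,0,-0.0278,0]
    - [0,0,0,-0.0278,0]
    - [0,0,0,-0.0278,0]
    - [0,0,0,-0.0278,0]

```text
time: 21.02
tool_pos: [0.4905, -0.0353, 0.4307]
tcp_rot: [0.89, 2.345, 0.432]
wrist_force: [0.4, 1.2, 0.4]
width: -0.0
```

>>> play_rows:
  motion:
    - [0,0,0,-0.0278,0]
    - [0,0,0,-0.0278,0]
    - [0,0,0,-0.0278,0]
    - [0,0,0,-0.0278,0]
    - [0,0,0,-0.0278,0]

```text
time: 21.65
tool_pos: [0.4905, -0.0353, 0.4307]
tcp_rot: [-0.182, 2.451, 0.059]
wrist_force: [0.3, -0.7, -1.3]
width: -0.001
```

```bash
python3 st.py; python3 -c "
from h import *
print(*[bw(*a) for a in [(.03,0,.26),(-.004,0,.2),(.004,0,.155)]])"
```

```text
21.65 [ 0.4905 -0.0353  0.4307] [-0.3276 -0.5929  2.1196  0.3441  1.0129 -2.1387] [ 0.2932 -0.7046 -1.2772] -0.0009476654962315802
[[-0.7659 -0.1461  0.6262]
 [-0.1156  0.9893  0.0895]
 [-0.6325 -0.0038 -0.7745]]
[ 0.5972 -0.0217  0.26  ] [ 0.631  -0.0175  0.2   ] [ 0.623  -0.0185  0.155 ]
```

```bash
python3 plan.py .05 .50,-.034,.352 .622,-.019,.202 .632,-.018,.184 .628,-.018,.157
```

```text
21.65 [ 0.4905 -0.0353  0.4307]
(0.5, -0.034, 0.352) 2 x [0.0212, 0.0001, 0.0335]
(0.622, -0.019, 0.202) 4 x [-0.0001, -0.0006, 0.0485]
(0.632, -0.018, 0.184) 1 x [0.0036, -0.0004, 0.0203]
(0.628, -0.018, 0.157) 1 x [0.0201, 0.0007, 0.0184]
```

>>> play_rows:
  motion:
    - [0.0212,0,0.0335,0,0]
    - [0.0212,0,0.0335,0,0]
    - [0,-0.0006,0.0485,0,0]
    - [0,-0.0006,0.0485,0,0]
    - [0,0,0,0,0]

```text
time: 22.28
tool_pos: [0.5594, -0.0254, 0.271]
tcp_rot: [-0.175, 2.46, 0.066]
wrist_force: [-0.2, -0.1, -0.1]
width: -0.002
```

>>> play_rows:
  motion:
    - [0,-0.0006,0.03,0,0]
    - [0,-0.0006,0.03,0,0]
    - [0,-0.0006,0.03,0,0]
    - [0,0,0,0,0]
    - [0,0,0,0,0]

```text
time: 22.9
tool_pos: [0.6174, -0.0195, 0.2076]
tcp_rot: [-0.176, 2.452, 0.063]
wrist_force: [-0.7, 0.3, -0.2]
width: -0.001
```

>>> play_rows:
  motion:
    - [0.002,0,0.013,0,0]
    - [0.003,0,0.013,0,0]
    - [0.005,0,0.0045,0,0]
    - [0.005,0,0.0045,0,0]

```text
time: 23.4
tool_pos: [0.6258, -0.0173, 0.1665]
tcp_rot: [-0.177, 2.458, 0.065]
wrist_force: [-12.1, -5.0, 4.0]
width: 0.005
```

>>> play_rows:
  motion:
    - [0.005,0,0.0045,0,0]
    - [0.005,0,0.0045,0,0]
    - [0,0,0,0,0]

```text
time: 23.78
tool_pos: [0.6229, -0.0176, 0.1538]
tcp_rot: [-0.177, 2.457, 0.065]
wrist_force: [-21.0, -5.5, 14.7]
width: -0.001
```

```bash
cat > snap.py <<'E'
import sys
from h import *
P=camera_info("wrist")["pose"];np.save("pics/P.npy",P)
w=read_camera("wrist");c=read_camera("scene")
cv2.imwrite("pics/w_%s.png"%sys.argv[1],w[:,:,::-1]);cv2.imwrite("pics/s_%s.png"%sys.argv[1],c[:,:,::-1])
c=cv2.resize(c[120:280,200:370],(400,376),interpolation=cv2.INTER_CUBIC);w=cv2.resize(w,(400,300))
m=np.zeros((376,800,3),np.uint8);m[:,:400]=c;m[:300,400:]=w
cv2.imwrite("pics/%s.png"%sys.argv[1],np.clip(m[:,:,::-1]*1.6,0,255).astype(np.uint8))
E
python3 snap.py d
```

```text
(no output)
```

View pics/d.png

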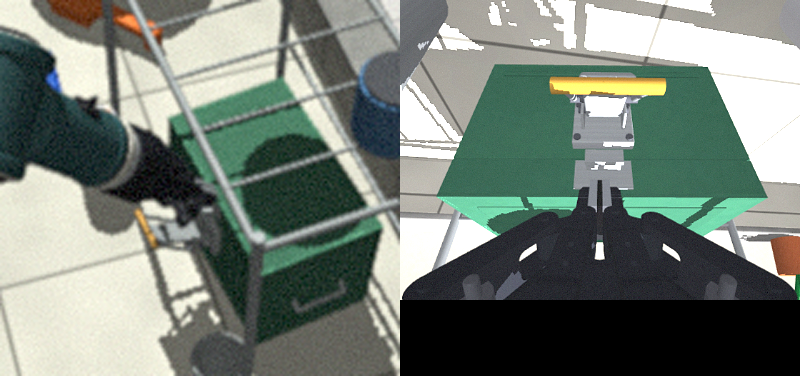

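```bash
python3 - <<'E'
from h import *
P=np.load("pics/P.npy")
for th in(0,.03,.06,.1): print(th,px("wrist",[lidpt(0,y,z,th) for y in(.12,-.12) for z in(.157,.125)],P).round().tolist())
print(px("wrist",[bw(0,y,z) for y in(.12,-.12) for z in(.125,0)],P).round().tolist())
print(px("scene",[lidpt(0,y,.157,0) for y in(.12,-.12)]).round().tolist(),px("scene",[lidpt(0,y,.157,.05) for y in(.12,-.12)]).round().tolist())
w=cv2.imread("pics/w_d.png")
g=w[:,:,1].astype(int)
for u in(100,130,440,470): print(u,g[200:300:2,u].tolist())
E
python3 st.py
```

```text
0 [[508.0, 279.0], [485.0, 227.0], [45.0, 276.0], [69.0, 223.0]]
0.03 [[511.0, 288.0], [488.0, 234.0], [43.0, 286.0], [66.0, 230.0]]
0.06 [[513.0, 297.0], [491.0, 241.0], [40.0, 295.0], [63.0, 237.0]]
0.1 [[516.0, 310.0], [495.0, 251.0], [37.0, 308.0], [59.0, 247.0]]
[[485.0, 227.0], [427.0, 95.0], [69.0, 223.0], [129.0, 90.0]]
[[273.0, 169.0], [312.0, 237.0]] [[273.0, 167.0], [313.0, 235.0]]
100 [72, 70, 70, 73, 64, 67, 64, 63, 69, 69, 69, 70, 66, 67, 64, 64, 68, 63, 68, 68, 66, 60, 66, 70, 64, 67, 67, 64, 67, 66, 68, 63, 70, 70, 67, 66, 66, 61, 139, 136, 137, 133, 133, 132, 139, 136, 139, 134, 138, 138]
130 [66, 61, 69, 67, 68, 68, 70, 72, 71, 72, 70, 66, 65, 68, 70, 66, 67, 65, 71, 68, 63, 64, 70, 67, 69, 64, 68, 67, 65, 63, 71, 70, 66, 72, 65, 59, 65, 63, 135, 139, 138, 139, 139, 139, 140, 115, 141, 140, 138, 136]
440 [70, 70, 68, 61, 70, 67, 67, 64, 70, 68, 71, 68, 63, 65, 67, 65, 71, 66, 71, 67, 70, 68, 67, 70, 63, 67, 67, 67, 66, 67, 71, 67, 69, 70, 68, 65, 67, 69, 65, 66, 59, 61, 61, 61, 82, 98, 134, 135, 138, 137]
470 [70, 65, 69, 65, 68, 66, 68, 71, 66, 64, 62, 63, 60, 71, 65, 64, 65, 66, 67, 67, 70, 64, 69, 62, 65, 62, 63, 74, 65, 65, 65, 63, 70, 67, 65, 64, 67, 69, 73, 138, 136, 143, 144, 143, 138, 142, 139, 146, 141, 139]
23.875 [ 0.6229 -0.0176  0.1538] [-0.1822 -0.089   2.2956  0.6388  0.3476 -2.4374] [-20.6854  -5.263   13.2701] 0.002878116704527397
[[-0.7704 -0.1443  0.621 ]
 [-0.1111  0.9895  0.0921]
 [-0.6278  0.0019 -0.7783]]
```

```bash
python3 - <<'E'
from h import *
P=np.load("pics/P.npy")
def yel(f,box=None):
    im=cv2.imread(f);h=cv2.cvtColor(im,cv2.COLOR_BGR2HSV)
    m=cv2.inRange(h,(14,120,70),(32,255,255))
    if box: k=np.zeros_like(m);k[box[1]:box[3],box[0]:box[2]]=1;m=m*k
    n,l,st,c=cv2.connectedComponentsWithStats(m);i=1+np.argmax(st[1:,4])
    pts=np.argwhere(l==i)[:,::-1];(cx,cy),sz,an=cv2.minAreaRect(pts.astype(np.float32))
    b=cv2.boxPoints(((cx,cy),sz,an)); print(f,cx,cy,sz,an);return (cx,cy),b
w,_=yel("pics/w_d.png",(150,60,450,180));s,_=yel("pics/scene0.png",(240,190,290,240));t,_=yel("pics/top0.png",(270,220,310,250))
for l in([("wrist",w,P),("scene",s),("top",t)],[("wrist",w,P),("scene",s)],[("wrist",w,P),("top",t)]):
    p,r=tri(l);d=p-F;print(p,np.round(r,1),"out",-d@BX,"y",d@BY)
E
python3 plan.py .05 .57,-.025,.221
```

```text
pics/w_d.png 290.464111328125 120.26577758789062 (163.1031036376953, 24.595325469970703) 0.7440592646598816
pics/scene0.png 262.0000305175781 216.50006103515625 (16.994115829467773, 2.236067771911621) 63.43495178222656
pics/top0.png 285.9700012207031 234.79000854492188 (2.404163122177124, 20.36467742919922) 81.8698959350586
[ 0.5454 -0.0264  0.134 ] [0.4 1.5 1.9] out 0.08200650332176701 y 0.0018316571584175855
[ 0.5438 -0.0268  0.1351] [0.2 0.2] out 0.08364017877394012 y 0.0016179902325372095
[ 0.5479 -0.0263  0.1305] [0.4 0.4] out 0.079542643470644 y 0.0016787012864553823
23.875 [ 0.6229 -0.0176  0.1538]
(0.57, -0.025, 0.221) 2 x [-0.0003, 0.0002, -0.0429]
```

>>> play_rows:
  motion:
    - [0,0,-0.02,0,0]
    - [0,0,-0.03,0,30]
    - [0,0,-0.04,0,85]
    - [0,0,-0.02,0,85]
    - [0,0,0,0,85]

```text
time: 24.5
tool_pos: [0.5568, -0.0279, 0.242]
tcp_rot: [-0.176, 2.452, 0.063]
wrist_force: [-0.1, 0.7, -0.2]
width: 0.845
```

```bash
python3 plan.py .05 .517,-.0305,.170 .5547,-.025,.1223
```

```text
24.5 [ 0.5568 -0.0279  0.242 ]
(0.517, -0.0305, 0.17) 2 x [0.0382, 0.0015, 0.0153]
(0.5547, -0.025, 0.1223) 2 x [0.0003, 0.0, 0.0305]
```

>>> play_rows:
  motion:
    - [0.038,0.0015,0.015,0,85]
    - [0.038,0.0015,0.015,0,85]
    - [0,0,0,0,85]
    - [0,0,0,0,85]

```text
time: 25.0
tool_pos: [0.5176, -0.0307, 0.1702]
tcp_rot: [-0.176, 2.454, 0.064]
wrist_force: [1.0, 0.4, 0.5]
width: 0.992
```

>>> play_rows:
  motion:
    - [0,0,0.02,0,85]
    - [0,0,0.02,0,85]
    - [0,0,0.02,0,85]
    - [0,0,0,0,85]
    - [0,0,0,0,85]

```text
time: 25.62
tool_pos: [0.555, -0.0208, 0.1285]
tcp_rot: [-0.172, 2.461, 0.055]
wrist_force: [-0.2, -0.1, -0.6]
width: 0.995
```

```bash
python3 st.py; python3 plan.py .05 .5547,-.025,.1223; python3 snap.py e
```

```text
25.625 [ 0.555  -0.0208  0.1285] [-0.2181 -0.1955  2.4397  0.7232  0.3314 -2.551 ] [-0.1737 -0.1231 -0.619 ] 0.9950027564620199
[[-0.7727 -0.1376  0.6197]
 [-0.1096  0.9905  0.0832]
 [-0.6253 -0.0036 -0.7804]]
25.625 [ 0.555  -0.0208  0.1285]
(0.5547, -0.025, 0.1223) 1 x [0.0046, -0.0041, 0.0043]
```

View pics/e.png

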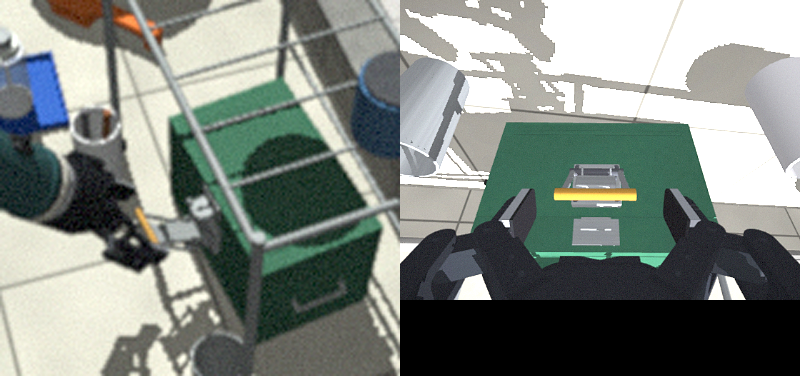

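>>> play_rows:
  motion:
    - [0,0,-0.03,0,85]
    - [0,0,-0.04,0,85]
    - [0,0,-0.05,0,85]
    - [0,0,0,0.0278,85]
    - [0,0,0,0.0278,85]

```text
time: 26.35
tool_pos: [0.4797, -0.0314, 0.2232]
tcp_rot: [0.268, 2.461, 0.206]
wrist_force: [-0.2, 0.7, 0.1]
width: 0.997
```

>>> play_rows:
  motion:
    - [0,0,0,0.0278,85]
    - [0,0,0,0.0278,85]
    - [0,0,0,0.0278,85]
    - [0,0,0,0.0278,85]
    - [0,0,0,0.0278,85]

```text
time: 26.98
tool_pos: [0.4794, -0.031, 0.2215]
tcp_rot: [1.327, 2.188, 0.563]
wrist_force: [0.1, -0.1, 1.1]
width: 0.993
```

>>> play_rows:
  motion:
    - [0,0,0,0.0278,85]
    - [0,0,0,0.0278,85]
    - [0,0,0,0.0278,85]
    - [0,0,0,0.0278,85]
    - [0,0,0,0.0278,85]

```text
time: 27.6
tool_pos: [0.4794, -0.031, 0.2214]
tcp_rot: [2.259, 1.509, 0.855]
wrist_force: [-0.1, -0.5, 0.4]
width: 0.992
```

>>> play_rows:
  motion:
    - [0,0,0,0.0278,85]
    - [0,0,0,0.0278,85]
    - [0,0,0,0.0278,85]
    - [0,0,0,0.0278,85]
    - [0,0,0,0.0278,85]

```text
time: 28.22
tool_pos: [0.4794, -0.031, 0.2215]
tcp_rot: [2.918, 0.448, 1.035]
wrist_force: [0.1, 0.0, 0.7]
width: 0.996
```

>>> play_rows:
  motion:
    - [0,0,0,0.0274,85]

```text
time: 28.35
tool_pos: [0.4794, -0.031, 0.2214]
tcp_rot: [-2.918, -0.194, -1.023]
wrist_force: [-0.1, -0.7, 0.6]
width: 1.0
```

```bash
python3 st.py
```

```text
28.35 [ 0.4794 -0.031   0.2214] [-0.3143 -0.5331  2.4621  0.468   0.6412  0.8279] [-0.1348 -0.663   0.5922] 0.9998164185699694
[[ 0.774   0.1321  0.6192]
 [ 0.1032 -0.9912  0.0824]
 [ 0.6247  0.0001 -0.7809]]
```

```bash
python3 plan.py .04 .5175,-.0301,.1691 .5547,-.0252,.1223
```

```text
28.35 [ 0.4794 -0.031   0.2214]
(0.5175, -0.0301, 0.1691) 2 x [-0.0015, 0.0021, 0.0323]
(0.5547, -0.0252, 0.1223) 2 x [0.0, 0.0, 0.03]
```

>>> play_rows:
  motion:
    - [-0.0015,0.002,0.0323,0,85]
    - [-0.0015,0.002,0.0323,0,85]
    - [0,0,0.03,0,85]
    - [0,0,0.03,0,85]
    - [0,0,0,0,85]

```text
time: 28.98
tool_pos: [0.554, -0.0243, 0.1196]
tcp_rot: [-2.919, -0.202, -1.016]
wrist_force: [0.4, 0.2, -0.4]
width: 0.995
```

>>> play_rows:
  motion:
    - [0,0,0,0,62]
    - [0,0,0,0,62]

```text
time: 29.22
tool_pos: [0.5551, -0.025, 0.1231]
tcp_rot: [-2.918, -0.203, -1.026]
wrist_force: [1.1, 0.2, 0.5]
width: 0.727
```

```bash
python3 st.py; python3 snap.py f
```

```text
29.225 [ 0.5551 -0.025   0.1231] [-0.2294 -0.1838  2.443   0.7648  0.3255  0.5396] [1.0657 0.1609 0.477 ] 0.7271295451634179
[[ 0.7725  0.1368  0.6201]
 [ 0.1092 -0.9906  0.0826]
 [ 0.6256  0.0039 -0.7801]]
```

View pics/f.png

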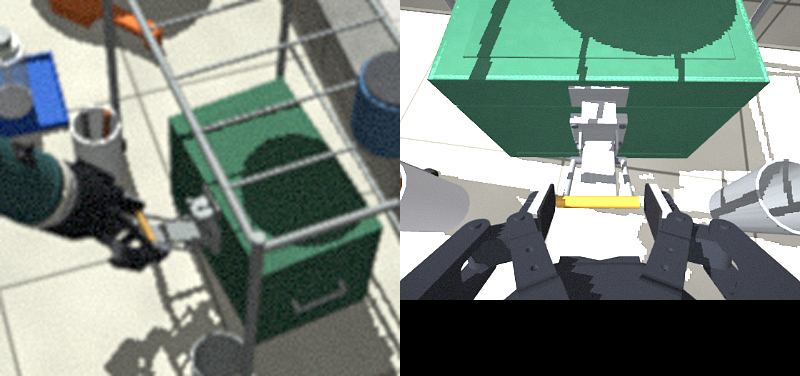

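>>> play_rows:
  motion:
    - [0,0,0,0,45]
    - [0,0,0,0,45]
    - [0,0,0,0,45]
    - [0,0,0,0,45]
  squeeze: 30

```text
time: 29.82
tool_pos: [0.5547, -0.0245, 0.1217]
tcp_rot: [-2.918, -0.203, -1.022]
wrist_force: [-5.8, -0.3, 4.4]
width: 0.617
```

```bash
python3 st.py; python3 - <<'E'
from h import *
# bar centre relative to hinge at lever 2.05
def hinge(t): return np.array([23+13*np.sin(t)-4*np.cos(t),92-13*np.cos(t)-4*np.sin(t)])
for t in(1.75,1.9,2.05,2.2):
    h=hinge(t);print(t,h,[ (h+58*np.array([np.sin(f),np.cos(f)])).round(1).tolist() for f in(.8,.4,0,-.3)])
E
```

```text
29.825 [ 0.5547 -0.0245  0.1217] [-0.2288 -0.1816  2.4434  0.7656  0.3253  0.5389] [-5.788  -0.3007  4.3988] 0.6170577287406152
[[ 0.7738  0.1373  0.6183]
 [ 0.1091 -0.9905  0.0834]
 [ 0.6239  0.0029 -0.7815]]
1.75 [36.5048 90.3813] [[78.1, 130.8], [59.1, 143.8], [36.5, 148.4], [19.4, 145.8]]
1.9 [36.5951 92.4176] [[78.2, 132.8], [59.2, 145.8], [36.6, 150.4], [19.5, 147.8]]
2.05 [36.38   94.4445] [[78.0, 134.9], [59.0, 147.9], [36.4, 152.4], [19.2, 149.9]]
2.2 [35.8645 96.4165] [[77.5, 136.8], [58.5, 149.8], [35.9, 154.4], [18.7, 151.8]]
```

>>> play_rows:
  motion:
    - [0.0122,0.0001,0.0008,0,45]
    - [0.0122,0.0001,0.0008,0,45]
    - [0,0,0,0,45]

```text
time: 30.2
tool_pos: [0.5744, -0.0216, 0.1349]
tcp_rot: [-2.919, -0.204, -1.02]
wrist_force: [-1.3, 0.2, -1.9]
width: 0.612
```

>>> play_rows:
  motion:
    - [0.0107,0.0001,0.005,0,45]
    - [0.0107,0.0001,0.005,0,45]
    - [0,0,0,0,45]

```text
time: 30.58
tool_pos: [0.5975, -0.0185, 0.1401]
tcp_rot: [-2.919, -0.204, -1.019]
wrist_force: [-1.1, 1.7, -2.1]
width: 0.615
```

```bash
python3 st.py; python3 -c "
from h import *
s=read_state();M=R.from_rotvec(s['tcp_rot']).as_matrix();b=s['tool_pos']-.015*M[:,2];d=b-F;print('bar~',b,'out',-d@BX,'y',d@BY)"
```

```text
30.575 [ 0.5975 -0.0185  0.1401] [-0.1887 -0.1204  2.3503  0.6564  0.3312  0.6801] [-1.1073  1.6547 -2.0571] 0.6145394179188194
[[ 0.775   0.1382  0.6166]
 [ 0.1096 -0.9904  0.0843]
 [ 0.6223  0.0023 -0.7827]]
bar~ [ 0.5882 -0.0198  0.1519] out 0.038678854045674026 y 0.003058020695360457
```

>>> play_rows:
  motion:
    - [0.0094,0.0001,0.0075,0,45]
    - [0.009,0.0001,0.0078,0,45]
    - [0,0,0,0,45]

```text
time: 30.95
tool_pos: [0.6208, -0.0158, 0.139]
tcp_rot: [-2.919, -0.203, -1.018]
wrist_force: [-6.1, 0.7, -1.1]
width: 0.616
```

```bash
cat > bar.py <<'E'
from h import *
s=read_state();M=R.from_rotvec(s['tcp_rot']).as_matrix();b=s['tool_pos']-.015*M[:,2];d=b-F;print('bar~',b,'out',-d@BX,'y',d@BY,s['wrist_force'],s['q'])
E
python3 bar.py; python3 snap.py g
```

```text
bar~ [ 0.6115 -0.017   0.1508] out 0.015231065095799601 y 0.002889605961515785 [-6.0575  0.737  -1.0567] [-0.1709 -0.0701  2.3074  0.6447  0.3171  0.7041]
```

View pics/g.png

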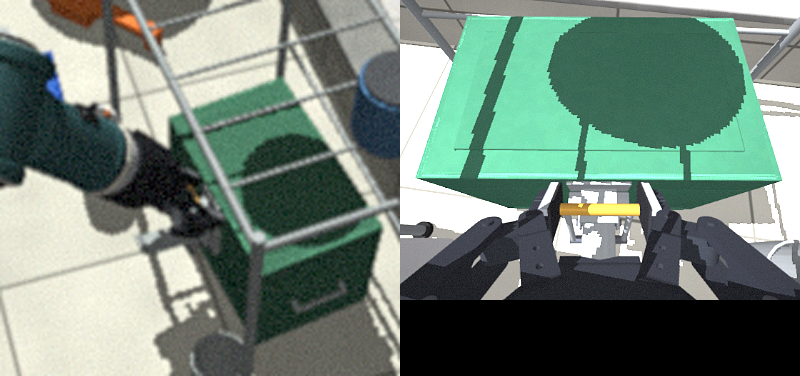

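>>> play_rows:
  motion:
    - [-0.0027,0,0.0026,0,45]
    - [-0.0027,0,0.0026,0,45]
    - [-0.0026,0,0.0025,0,45]
    - [0,0,0,0,45]

```text
time: 31.55
tool_pos: [0.6214, -0.016, 0.133]
tcp_rot: [-2.916, -0.202, -1.029]
wrist_force: [-24.0, 2.3, 22.3]
width: 0.619
```

```bash
python3 bar.py
```

```text
bar~ [ 0.612  -0.0173  0.1447] out 0.014758547851688593 y 0.002595336538604542 [-23.958    2.2592  22.3195] [-0.1721 -0.0602  2.3156  0.6993  0.2983  0.648 ]
```

>>> play_rows:
  motion:
    - [-0.0031,0,-0.0025,0,45]
    - [0,0,0,0,45]

```text
time: 31.8
tool_pos: [0.6201, -0.0163, 0.1338]
tcp_rot: [-2.915, -0.201, -1.033]
wrist_force: [7.5, 9.2, -0.4]
width: 0.607
```

```bash
python3 bar.py
```

```text
bar~ [ 0.6108 -0.0175  0.1455] out 0.016038686693324224 y 0.0025022321239820517 [ 7.5491  9.164  -0.4244] [-0.1732 -0.0647  2.3192  0.704   0.2972  0.643 ]
```

```bash
cat > bd.py <<'E'
from h import *
P=camera_info("wrist")["pose"];im=read_camera("wrist")[:,:,::-1].copy();cv2.imwrite("pics/w_bd.png",im)
h=cv2.cvtColor(im,cv2.COLOR_BGR2HSV);m=cv2.inRange(h,(14,120,60),(32,255,255))
n,l,st,c=cv2.connectedComponentsWithStats(m);i=1+np.argmax(st[1:,4]);print("bar px",st[i],c[i])
uv=(st[i][0]+st[i][2]/2-.5,c[i][1])
for z in(.138,.140,.143,.146,.149):
    p=atz("wrist",uv,z,P);d=p-F;print(z,p,"out",round(-d@BX*1e3,1),"y",round(d@BY*1e3,1),"width mm",round(np.linalg.norm(atz("wrist",(st[i][0],uv[1]),z,P)-atz("wrist",(st[i][0]+st[i][2],uv[1]),z,P))*1e3,1))
print("lid edge px",px("wrist",[bw(0,0,.157)],P),"seat",px("wrist",[bw(.018,.002,.140)],P))
g=im[:,:,1].astype(int);print("green edge col 60,500:",[ [int(r) for r in range(200,300) if abs(g[r,u]-g[r-1,u])>25] for u in(60,100,460,500)])
s=read_state();M=R.from_rotvec(s['tcp_rot']).as_matrix();print("tool",((p-s['tool_pos'])@M))
E
python3 bd.py
```

```text
bar px [ 224  284  112   18 1798] [279.2347 291.9082]
0.138 [ 0.608  -0.0195  0.138 ] out 19.1 y 0.9 width mm 54.3
0.14 [ 0.6077 -0.0195  0.14  ] out 19.3 y 0.9 width mm 53.6
0.143 [ 0.6073 -0.0195  0.143 ] out 19.7 y 0.9 width mm 52.5
0.146 [ 0.6069 -0.0196  0.146 ] out 20.1 y 0.9 width mm 51.5
0.149 [ 0.6066 -0.0196  0.149 ] out 20.5 y 0.9 width mm 50.4
lid edge px [[282.1951 243.0208]] seat [[277.2789 289.0375]]
green edge col 60,500: [[244, 245, 260, 261, 262, 269, 270, 273], [275, 278, 279], [205, 239, 240, 247, 248, 275, 276], [239, 240, 241, 244, 247, 248, 262]]
tool [-0.0012  0.0015 -0.0206]
```

>>> play_rows:
  motion:
    - [0,0,0.002,0,45]
    - [0,0,0.001,0,85]
    - [0,0,0,0,85]
    - [0,0,0,0,85]
    - [0,0,0,0,85]

```text
time: 32.48
tool_pos: [0.6177, -0.0168, 0.1269]
tcp_rot: [-2.919, -0.202, -1.022]
wrist_force: [0.0, -0.7, 0.0]
width: 0.995
```

```bash
python3 bar.py; python3 bd.py
```

```text
bar~ [ 0.6084 -0.018   0.1386] out 0.018435301648605268 y 0.0022913686273127593 [ 0.0187 -0.6665  0.042 ] [-0.1741 -0.0564  2.3236  0.712   0.2928  0.6321]
bar px [ 216  276  121   18 2017] [276.1943 284.4675]
0.138 [ 0.6079 -0.018   0.138 ] out 18.9 y 2.4 width mm 56.6
0.14 [ 0.6076 -0.018   0.14  ] out 19.2 y 2.4 width mm 55.8
0.143 [ 0.6072 -0.0181  0.143 ] out 19.7 y 2.3 width mm 54.6
0.146 [ 0.6068 -0.0182  0.146 ] out 20.1 y 2.3 width mm 53.5
0.149 [ 0.6064 -0.0183  0.149 ] out 20.5 y 2.3 width mm 52.3
lid edge px [[281.957  233.5612]] seat [[276.8574 281.7687]]
green edge col 60,500: [[235, 236, 256, 257, 264, 265, 268, 269], [217, 220, 236, 270, 271, 274, 275], [238, 239, 270, 271], [238, 239, 257]]
tool [ 0.0048 -0.     -0.0244]
```

>>> play_rows:
  motion:
    - [0,0,-0.015,0,85]
    - [0,0,-0.025,0,85]
    - [0,0,-0.04,0,85]
    - [0,0,-0.02,0,0]
    - [0,0,0,0,0]

```text
time: 33.15
tool_pos: [0.5564, -0.0254, 0.2074]
tcp_rot: [-2.918, -0.202, -1.028]
wrist_force: [1.0, -1.3, -0.7]
width: 0.596
```

```bash
python3 snap.py h; python3 bd.py | head -4; python3 st.py; python3 -c "
from h import *
from plan import plan
s=read_state();M=R.from_rotvec(s['tcp_rot']).as_matrix()
plan(s['tool_pos'],M,[bw(o/1e3,.002,z/1e3).round(4) for o,z in[(64,125),(64,105),(63,85),(65,65),(64,47),(51,39),(36,35),(33,35)]],.03)"
```

```text
bar px [242 212  72  11 655] [277.4305 216.8565]
0.138 [ 0.6085 -0.0178  0.138 ] out 18.4 y 2.5 width mm 56.1
0.14 [ 0.6077 -0.018   0.14  ] out 19.1 y 2.4 width mm 55.6
0.143 [ 0.6066 -0.0181  0.143 ] out 20.2 y 2.4 width mm 54.9
33.3 [ 0.5557 -0.0247  0.2043] [-0.2285 -0.312   2.3629  0.4797  0.4995  0.8498] [-0.3723 -0.2425 -0.9303] 0.3218255729438471
[[ 0.7748  0.137   0.6172]
 [ 0.1087 -0.9906  0.0834]
 [ 0.6228  0.0024 -0.7824]]
[ 0.5632 -0.024   0.125 ] 3 x [-0.0145, 0.0, 0.0222]
[ 0.5632 -0.024   0.105 ] 1 x [-0.0125, -0.0, 0.0156]
[ 0.5642 -0.0239  0.085 ] 1 x [-0.0117, -0.0, 0.0163]
[ 0.5623 -0.0241  0.065 ] 1 x [-0.0139, -0.0001, 0.0145]
[ 0.5632 -0.024   0.047 ] 1 x [-0.0105, -0.0, 0.0146]
[ 0.5761 -0.0224  0.039 ] 1 x [0.0052, 0.0002, 0.0144]
[ 0.591  -0.0205  0.035 ] 1 x [0.0093, 0.0001, 0.0125]
[ 0.594  -0.0201  0.035 ] 1 x [0.0024, 0.0, 0.0019]
```

View pics/h.png

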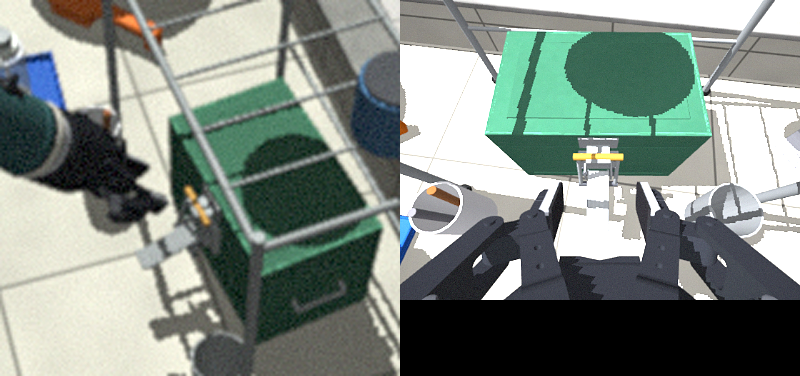

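>>> play_rows:
  motion:
    - [-0.0145,0,0.0222,0,0]
    - [-0.0145,0,0.0222,0,0]
    - [-0.0145,0,0.0222,0,0]
    - [0,0,0,0,0]
    - [0,0,0,0,0]

```text
time: 33.92
tool_pos: [0.5636, -0.024, 0.1259]
tcp_rot: [-2.919, -0.202, -1.021]
wrist_force: [-0.1, -0.6, 0.5]
width: 0.005
```

>>> play_rows:
  motion:
    - [-0.0063,0,0.0078,0,0]
    - [-0.0063,0,0.0078,0,0]
    - [-0.0058,0,0.0081,0,0]
    - [-0.0058,0,0.0081,0,0]

```text
time: 34.42
tool_pos: [0.5658, -0.0244, 0.088]
tcp_rot: [-2.918, -0.203, -1.027]
wrist_force: [0.8, 0.5, -0.3]
width: -0.001
```

```bash
python3 bar.py; python3 bd.py | head -4
```

```text
bar~ [ 0.5565 -0.0256  0.0997] out 0.07091675342095564 y 0.0012423972711986058 [ 0.8384  0.4629 -0.2694] [-0.2209 -0.0878  2.4475  1.0218  0.2567  0.2773]
bar px [ 207  129  138   22 2287] [275.8986 138.1246]
0.138 [ 0.6094 -0.0179  0.138 ] out 17.5 y 2.3 width mm 57.3
0.14 [ 0.608  -0.0181  0.14  ] out 18.9 y 2.3 width mm 56.2
0.143 [ 0.6059 -0.0184  0.143 ] out 21.0 y 2.2 width mm 54.6
```

>>> play_rows:
  motion:
    - [-0.007,0,0.0073,0,0]
    - [-0.007,0,0.0073,0,0]
    - [0,0,0,0,0]

```text
time: 34.85
tool_pos: [0.5631, -0.0244, 0.0669]
tcp_rot: [-2.918, -0.202, -1.024]
wrist_force: [-0.2, -0.6, -0.8]
width: 0.002
```

>>> play_rows:
  motion:
    - [-0.0053,0,0.0073,0,0]
    - [-0.0053,0,0.0073,0,0]
    - [0,0,0,0,0]

```text
time: 35.22
tool_pos: [0.5635, -0.0242, 0.0484]
tcp_rot: [-2.918, -0.202, -1.022]
wrist_force: [0.1, 0.5, 0.0]
width: -0.003
```

```bash
python3 st.py; python3 bd.py | head -4;  python3 -c "
from h import *
from plan import plan
s=read_state();M=R.from_rotvec(s['tcp_rot']).as_matrix()
plan(s['tool_pos'],M,[bw(o/1e3,.002,z/1e3).round(4) for o,z in[(51,39),(36,35),(33,35)]],.03)"
```

```text
35.225 [ 0.5635 -0.0242  0.0484] [-0.2223 -0.0002  2.4689  1.4351  0.2215 -0.148 ] [0.1194 0.4675 0.0241] -0.0026791854862680676
[[ 0.7739  0.1368  0.6184]
 [ 0.1084 -0.9906  0.0834]
 [ 0.624   0.0025 -0.7815]]
bar px [ 179   39  194   32 4448] [275.9123  51.9766]
0.138 [ 0.61   -0.0178  0.138 ] out 16.9 y 2.3 width mm 57.8
0.14 [ 0.6077 -0.0182  0.14  ] out 19.2 y 2.2 width mm 56.1
0.143 [ 0.6043 -0.0187  0.143 ] out 22.6 y 2.2 width mm 53.6
[ 0.5761 -0.0224  0.039 ] 1 x [0.0039, -0.0001, 0.0154]
[ 0.591  -0.0205  0.035 ] 1 x [0.0092, 0.0001, 0.0125]
[ 0.594  -0.0201  0.035 ] 1 x [0.0024, 0.0, 0.0019]
```

>>> play_rows:
  motion:
    - [0.002,0,0.0077,0,0]
    - [0.002,0,0.0077,0,0]
    - [0.0046,0,0.0062,0,0]
    - [0,0,0,0,0]

```text
time: 35.78
tool_pos: [0.5841, -0.0215, 0.037]
tcp_rot: [-2.918, -0.203, -1.023]
wrist_force: [0.5, -0.0, 0.8]
width: 0.003
```

```bash
python3 st.py; python3 bd.py | head -4
```

```text
35.775 [ 0.5841 -0.0215  0.037 ] [-0.2029  0.0652  2.4338  1.5876  0.2079 -0.289 ] [ 0.5197 -0.0429  0.8409] 0.0032376239563136995
[[ 0.7736  0.1374  0.6186]
 [ 0.1091 -0.9905  0.0835]
 [ 0.6242  0.003  -0.7812]]
bar px [ 152   60  246   39 7073] [275.136   75.7113]
0.138 [ 0.6098 -0.0178  0.138 ] out 17.0 y 2.3 width mm 58.6
0.14 [ 0.6078 -0.0181  0.14  ] out 19.1 y 2.3 width mm 56.6
0.143 [ 0.6048 -0.0186  0.143 ] out 22.1 y 2.2 width mm 53.4
```

>>> play_rows:
  motion:
    - [0.004,0,0.0045,0,0]
    - [0.003,0,0.0024,0,0]
    - [0.0016,0,0.0013,0,0]
    - [0,0,0,0,0]

```text
time: 36.33
tool_pos: [0.5915, -0.0203, 0.0329]
tcp_rot: [-2.922, -0.201, -1.015]
wrist_force: [-15.9, -3.4, 8.6]
width: 0.003
```

```bash
python3 bar.py
```

```text
bar~ [ 0.5823 -0.0215  0.0447] out 0.044820305712422216 y 0.0021230364285317427 [-15.9135  -3.4293   8.6023] [-0.1934  0.0873  2.4176  1.5992  0.1996 -0.2934]
```

>>> play_rows:
  motion:
    - [-0.004,0,-0.01,0,0]
    - [0,0,-0.03,0,0]
    - [0,0,-0.04,0,0]
    - [0,0,-0.05,0,0]
    - [0,0,-0.05,0,0]

```text
time: 36.95
tool_pos: [0.4836, -0.0346, 0.1703]
tcp_rot: [-2.917, -0.204, -1.022]
wrist_force: [0.7, 0.5, 1.4]
width: 0.002
```

```bash
python3 st.py; python3 - <<'E'
from h import *
P=camera_info("wrist")["pose"];w=read_camera("wrist");c=read_camera("scene");t=read_camera("top")
m=np.zeros((600,800,3),np.uint8)
m[:300,:400]=cv2.resize(w,(400,300));m[:300,400:]=cv2.resize(c[100:280,170:410],(400,300))
m[300:,:400]=cv2.resize(w[90:250,170:384],(400,300),interpolation=cv2.INTER_CUBIC);m[300:,400:]=cv2.resize(t[100:340,100:420],(400,300))
cv2.imwrite("pics/z.png",np.clip(m[:,:,::-1]*1.3,0,255).astype(np.uint8))
print("pred bar,lever tip,lid corners",px("wrist",[bw(.018,.002,.14),bw(.028,.002,.034),bw(0,.12,.157),bw(0,-.12,.157)],P).round().tolist())
E
```

```text
36.95 [ 0.4836 -0.0346  0.1703] [-0.3243 -0.4482  2.5161  0.5833  0.5278  0.6794] [0.7009 0.5066 1.3709] 0.0015335257380391975
[[ 0.7738  0.1385  0.6182]
 [ 0.1095 -0.9904  0.0848]
 [ 0.6239  0.002  -0.7815]]
pred bar,lever tip,lid corners [[279.0, 109.0], [279.0, 184.0], [117.0, 71.0], [448.0, 76.0]]
```

View pics/z.png

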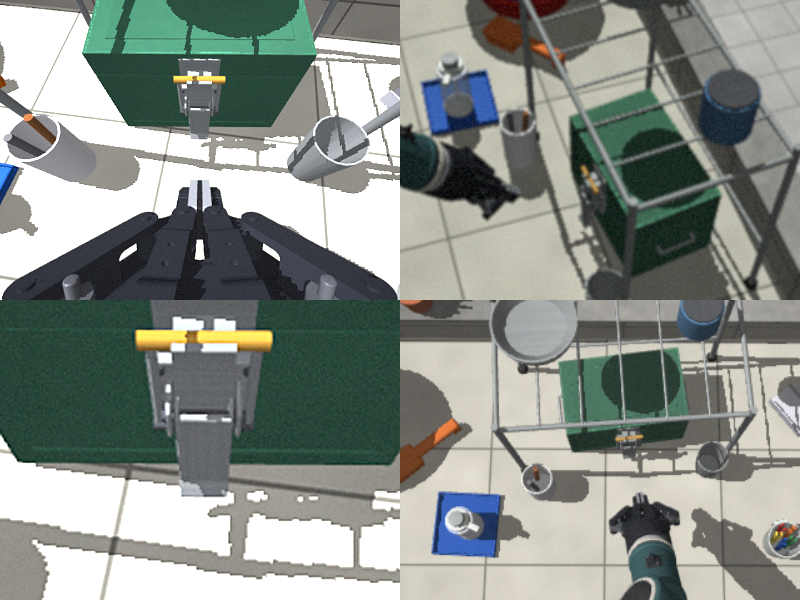

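```bash
python3 - <<'E'
from h import *
P=camera_info("wrist")["pose"];w=read_camera("wrist")
for t in(0,.05,.1,.15,.25,.4):
    c,s=np.cos(t),np.sin(t)
    f=lambda L,y:bw((23+L*s+5*c)/1e3,.002+y,(92-L*c+5*s)/1e3)
    print(t,px("wrist",[f(62,.014),f(62,-.014),f(16,.014),f(16,-.014)],P).round(1).tolist())
print("box bottom",px("wrist",[bw(0,.12,0),bw(0,-.12,0)],P).round().tolist())
g=w.mean(2).astype(int);print(g[176:204,272].tolist(),g[176:204,286].tolist());print(g[186,255:305].tolist())
E
```

```text
0 [[264.2, 190.7], [289.9, 191.1], [262.3, 169.4], [291.8, 169.8]]
0.05 [[264.1, 193.1], [290.0, 193.5], [262.2, 170.0], [291.8, 170.4]]
0.1 [[264.0, 195.5], [290.0, 195.9], [262.2, 170.5], [291.8, 171.0]]
0.15 [[263.9, 197.8], [290.0, 198.2], [262.2, 171.1], [291.8, 171.5]]
0.25 [[263.6, 202.3], [290.1, 202.7], [262.1, 172.0], [291.9, 172.5]]
0.4 [[263.2, 208.4], [290.2, 208.8], [261.9, 173.1], [291.9, 173.6]]
box bottom [[180.0, 179.0], [378.0, 182.0]]
[81, 80, 79, 80, 75, 82, 78, 77, 76, 82, 80, 87, 79, 78, 76, 87, 78, 144, 151, 146, 138, 144, 142, 116, 241, 244, 239, 239] [76, 78, 76, 75, 80, 77, 74, 78, 78, 80, 77, 79, 73, 78, 79, 79, 88, 94, 91, 89, 105, 97, 85, 65, 198, 246, 250, 200]
[64, 62, 63, 66, 62, 70, 67, 70, 83, 98, 79, 76, 83, 80, 82, 82, 84, 80, 77, 81, 80, 76, 78, 80, 80, 81, 80, 77, 81, 79, 74, 77, 74, 81, 76, 90, 124, 116, 119, 116, 116, 117, 118, 114, 115, 118, 120, 115, 113, 115]
```

```bash
python3 -c "
from workcell import *
s=read_state();print(s['time'],s['wrist_force'],abs(s['joint_vel']).max());print(finish_job())"
```

```text
37.15 [ 0.42003401  0.25292288 -0.10537083] 0.07198309344231214
the job is handed in; nothing more can be done
None
```

The job is handed in at 37.2 s. The soap dispenser stands upright on the blue tray. The lid is shut, the bail is hooked on the keeper, and the lever is down past its centre.

- **How the tilt was done:** the moves cannot tilt the tool, so I pushed the arm against its reach limit until the tool leaned about 39°. That let it get under the shelf.
- **Dispenser:** the last picture shows it standing inside the tray rim.
- **Lid:** its front edge sits within 1–3 pixels of where a shut lid should be, which leaves room for about 0.01 rad of error.
- **Bail:** the bar measures 19 mm out from the face at about 140 mm high. The target was 18 mm out and 140 mm high.
- **Lever:** the fingertip met a hard stop at about 16 N where the closed lever's outer face should be. The lever hangs along the box front in the last picture.
- **Bystanders:** no bystander seen in the last pictures appears to have moved; I did not measure them. The gripper was clear of everything, with under 1 N at the wrist.

Three checks did not fully agree:
- **Lever end:** a brighter strip about 6 pixels long shows below the lever's expected end. If it is part of the lever, the angle would read about 0.1–0.15 rad rather than 0. The press against the stop argues for 0.
- **Joint 6:** on the first try at the bar it stopped at its limit, reading -2.551 against -2.55. I backed off and turned the tool round.
- **Bail bar:** it slipped about 5 mm in the pads while being seated, and the wrist saw about 33 N for a moment.

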